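Open the gate valve by exactly one turn

TASK

The overhauled brass gate valve on the test stand is less than a turn open: open it by exactly one more turn. Push its red hand wheel round anticlockwise, seen from above, by the upright black handle until the handle has gone once round and stands again where it began, then back away. Push lightly with the fingers, do not grip the handle, and leave the loose things round the stand where they are.

Things in the scene. Friction and masses are not known exactly. Their poses are not given: they have to be found in the camera images.
- stand: Valve test stand, fixed to the bench: grey base plate 140 x 300 x 10 mm; on it a brass gate valve lies between two round 140 mm flanges, its pipe along the stand's own y axis. Origin on the bench at the centre of the base plate, straight below the wheel's axis. At the +y end a round pressure gauge reaches 195 mm above the bench; nothing but the wheel, its handle and the stem is higher than 241 mm.
- wheel_hub (a point): Centre of the red hand wheel, on its vertical axis, 251 mm above the bench, at the middle of the rim's thickness. The wheel lies level: round rim 15 mm thick, 140 mm across its centre line (155 mm over all), four spokes, hub 34 mm across. A steel stem 13 mm in diameter stands up through the hub (top 276 mm above the bench when shut); it rises 5 mm for each turn of opening, the wheel itself does not rise.
- handle_mid (a point): Middle of the upright black handle, on the handle's own axis: 70 mm from the wheel's axis and 42 mm above wheel_hub. It goes round with the wheel.
- handle: The upright black handle: a plastic sleeve 24 mm in diameter and 58 mm tall that spins freely on its pin, standing on the rim at the end of one spoke. Its underside lies 264 mm above the bench, its top 322 mm; origin at the centre of the underside. Its own yaw means nothing. It is to be pushed from the side, not pinched: keep the fingers' force on it under 30 N in all (met at 0.06 m/s it takes under 20 N).
- wheel (a joint): Angle of the hand wheel in rad: 0 is shut (a stop), growing as the wheel turns anticlockwise seen from above, that is, as the valve opens; one turn is 6.283; fully open is seven turns (44). Starts between 0.4 and 5.2. The wheel is stiff: about 6.5 N along the rim at the handle keeps it moving slowly, and it stays where it is left, without springing back or running on.
- spray_can: Red and orange spray can standing on the bench beside the stand, 58 mm in diameter, 170 mm tall. Origin at the centre of its underside. Leave it alone.
- bolt_jar: White jar with a blue lid standing on the bench beside the stand, 64 mm in diameter, 100 mm tall. Origin at the centre of its underside. Leave it alone.
- spanner: Steel spanner 220 mm long, 38 mm wide and 8 mm thick, lying flat on the bench along its own x axis. Origin at the middle of its underside. Leave it alone.
- gland_bush: Brass bush standing on the bench, 44 mm in diameter, 24 mm tall, with a 24 mm hole. Origin at the centre of its underside. Leave it alone.

How it is judged:
On the way, in this order (a step that is already met when the one before it is completed fails the run):
1. the fingers push the handle and it is on its way (contact force between the fingers and handle above 1 N and distance of handle_mid from where it was at the start of the episode above 0.03 m), for 0.05 s.
2. the fingers push the handle on the far side of the wheel from where it began (contact force between the fingers and handle above 1 N and distance of handle_mid from where it was at the start of the episode above 0.125 m), for 0.05 s.
At the end, for the whole second after the job is handed in: The hand wheel has opened by one turn, no more and no less: the handle stands within 12 mm (about 10 degrees) of where it began, the wheel's angle having grown by one turn; the wheel is at rest and the can, jar, spanner and bush are within 15 mm of where they were (distance of handle_mid from where it was at the start of the episode below 0.012 m and value of joint wheel between 6 and 12 rad and velocity of joint wheel between -0.05 and 0.05 rad/s and distance of each of spray_can, bolt_jar, spanner, gland_bush from where it was at the start of the episode below 0.015 m); the robot touches nothing.
It fails at once if the handle is gripped or shoved hard (over 30 N) (contact force between the fingers and handle above 30 N).
It fails at once if a loose thing is moved, knocked over or lifted (distance of any of spray_can, bolt_jar, spanner, gland_bush from where it was at the start of the episode above 0.015 m).
It also fails if it takes over 58 s, if anything falls off the work surface, if the arm or the gripper's body presses on something with over 40 N, if the wrist force passes 120 N, or if a joint passes its speed limit or range.

ROBOT

A 6-joint arm with a two-finger parallel gripper is mounted at the origin on the work surface. World frame = base frame: x ahead of the robot, y to its left, z up, the work surface at z = 0. Lengths are in m, angles in rad, forces in N, time in s.
With the tool pointing down it reaches from about 0.3 to 0.775 m from the base axis. Payload 14.6 kg.
Tool frame: the origin (TCP) lies on the centre line of the jaws, within the pads' length; the fingertips stand 19 mm ahead of it and the grasp point (between the pads) is the TCP; z points along the fingers, y is the direction in which the jaws open and shut (so a half turn about z gives the same grasp; the last joint's range is limited). The gripper opens to 94 mm and grips with 3 to 60 N. Pads are 16 mm wide; open, the fingers measure 119 mm over their backs; the gripper's body (75 mm by 177 mm) begins 78 mm behind the grasp point.
Start: joints at [1.102, 0.3, 1.521, -0, 1.321, -0.067], TCP at [0.215, 0.506, 0.224] pointing down, gripper open.
Joint ranges: [-3.03, 3.03], [-0.79, 2.21], [0.23, 2.52], [-1.04, 4.18], [0, 3.07], [-2.55, 2.55]. Speed limits (rad/s): [2.22, 2.22, 2.57, 3.14, 3.14, 3.14].

INTERFACE

Orientations are given as [roll, pitch, yaw] about the fixed x, y, z axes, in that order (R = Rz(yaw) Ry(pitch) Rx(roll)).
In Python, from station import ctrl gives the robot as it stands. The module is installed in compiled form; this text tells all that it offers.
- The arm moves only by the shell command python3 -m creep 'ROWS' [FORCE]. ROWS is a JSON object of lists of equal length, an entry for each row: "translation": the shift along the world's x, y, z in mm, a list of three; "yaw": the turn about the world's z in rad; "gripper": the closure in counts, from 0 (fully open) to 255 (shut). A call has 1 to 5 rows; each row is the pose to reach, as a shift and turn from the pose measured when the call began; what a row does not reach only later rows make up. A row lasts 1/12 s, in which the tool goes at most 41.7 mm and 7.16 degrees, less where a joint would pass 70% of its speed; a pose out of reach is approached as far as the arm can. A call with a gripper value outside its range is refused whole. The fingers move at their own pace and stop on an object; FORCE is the grip in N (left out, the last holds). Time passes only in rows, so rows that repeat a pose let the fingers close. It gives the time, the measured TCP pose, the force and the opening at its end, in the units of the state.
- ctrl.get_obs(): the state, without advancing time (a new reading comes with each control period).
- ctrl.camera(name): name is "scene" or "top" or "wrist"; returns a dict with "pixels" (420x560x3 uint8, red, green, blue), "depth" (420x560 float32, m along the optical axis (not along the pixel's ray), 0 where there is no reading), "fx", "fy", "cx", "cy" (pixels), "R" (3x3) and "t" (3): a world point X has camera coordinates R X + t; the wrist camera has in their place "tool_from_camera" (4x4, takes a point from camera to tool coordinates, whose origin is the TCP and whose axes are the flange's). Camera axes: x right, y down, z forward; pixel columns grow to the right and rows downward; lengths in m; the calibration is good to about 2 mm. A picture is of the moment at which its call begins: read the wrist's pose just before it.
- ctrl.hand_in(): hands the job in, once; it reports no verdict.
The state is a dict: "time_s": time; "qpos": joint angles; "joint_vel": joint speeds; "tau": joint torques, N m; "ee_pos": TCP position; "eef_rot": TCP orientation; "force": force on the tool from outside, world axes, zero at the start; "moment": the same for the moment, N m; "grip_width": finger opening in m.
Only numpy, scipy, OpenCV 4.12 (cv2) and the standard library are available. Lean on these libraries where they do the work, as an engineer would, in place of code of your own. Each camera call takes 0.05 s, during which the arm holds its last target. There are 200 camera calls.

## Working session

There is one attempt and no reset: what is moved stays moved. The work goes in short steps, Python scripts to look and compute and a shell command to move; the robot and the scene stay as the last step left them, time stands still between calls to the robot, and variables do not carry over. Pictures are saved under pics/ and viewed, about 8 in all and at most 12, crops included, and the job is handed in when it is done.

```bash
mkdir -p pics; python3 - <<'E'
from station import ctrl
import cv2,numpy as np,pickle
o=ctrl.get_obs();print({k:np.round(v,3).tolist() for k,v in o.items()})
ims=[]
for n in("scene","top"):
    c=ctrl.camera(n);pickle.dump(c,open(f'{n}0.pkl','wb'));cv2.imwrite(f'pics/{n}0.png',c['pixels'][:,:,::-1])
    print(n,c['fx'],c['cx'],c['cy'],np.round(-c['R'].T@c['t'],3),np.round(c['R'],2).tolist())
E
```

```text
{'time_s': 0.0, 'qpos': [1.102, 0.3, 1.522, 0.0, 1.321, -0.067], 'joint_vel': [-0.001, 0.0, -0.002, 0.001, 0.002, -0.001], 'tau': [0.0, -53.18, -35.274, 0.071, 0.024, -0.0], 'ee_pos': [0.215, 0.506, 0.224], 'eef_rot': [-3.14, -0.0, 2.74], 'force': [-0.156, -0.171, 0.21], 'moment': [-0.03, 0.009, -0.022], 'grip_width': 0.094}
scene 457.46804056350857 275.77616860998296 205.46663032774643 [1.124 0.042 0.816] [[-0.14, 0.99, -0.0], [0.74, 0.1, -0.67], [-0.66, -0.09, -0.75]]
top 421.82727113177094 280.8532796820572 203.78469399140613 [ 0.418 -0.033  1.014] [[-0.06, -1.0, -0.0], [-0.98, 0.06, -0.2], [0.2, -0.01, -0.98]]
```

View pics/scene0.png

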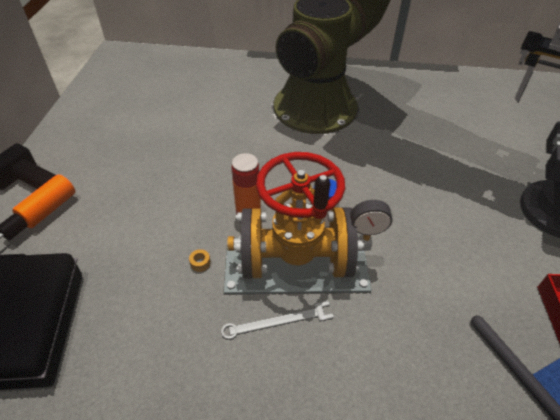

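View pics/top0.png

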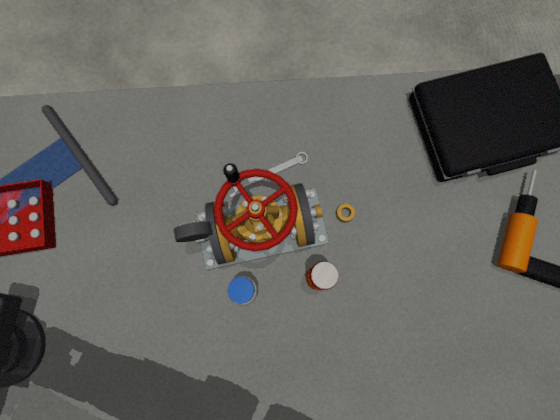

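The scene view shows the wheel centred near (301,183) with the handle near (321,193). In the top view the wheel is near (256,209) and the handle top near (231,170). The can and jar stand on the robot's side.

```bash
cat > h.py <<'E'
import numpy as np,cv2,pickle
def ray(c,uv,z):
    C=-c['R'].T@c['t'];d=c['R'].T@np.array([(uv[0]-c['cx'])/c['fx'],(uv[1]-c['cy'])/c['fy'],1])
    return C+d*(z-C[2])/d[2]
def redmask(c):
    h=cv2.cvtColor(c['pixels'],cv2.COLOR_RGB2HSV)
    return (((h[...,0]<5)|(h[...,0]>174))&(h[...,1]>180)&(h[...,2]>70)).astype(np.uint8)
def points(c,m):
    v,u=np.nonzero(m&(c['depth']>0));z=c['depth'][v,u]
    P=np.c_[(u-c['cx'])/c['fx']*z,(v-c['cy'])/c['fy']*z,z]
    return (P-c['t'])@c['R'],u,v
def circ(P):
    A=np.c_[2*P,np.ones(len(P))];s=np.linalg.lstsq(A,(P**2).sum(1),rcond=None)[0]
    return s[:2],np.sqrt(s[2]+s[:2]@s[:2])
def measure(c):
    P,u,v=points(c,redmask(c));k=(P[:,2]>.235)&(P[:,2]<.27);P=P[k]
    # ray-cast rim pixels to z=.254
    Q=np.array([ray(c,p,.254)[:2] for p in np.c_[u,v][k]])
    cen=np.median(Q,0)
    for _ in range(8):
        r=np.linalg.norm(Q-cen,axis=1);s=(r>.058)&(r<.082);cen,R=circ(Q[s])
    h=c['pixels'].max(2)<70
    B,u,v=points(c,h.astype(np.uint8));k=(B[:,2]>.268)&(B[:,2]<.33)&(np.linalg.norm(B[:,:2]-cen,axis=1)<.1)&(np.linalg.norm(B[:,:2]-cen,axis=1)>.04);
    B=B[k];T=B[B[:,2]>.317] if k.any() else B
    out=dict(hub=cen,R=R,n=s.sum(),rimz=np.median(P[:,2]),nB=len(B),nT=len(T))
    if len(T): 
        t=(T[:,:2].max(0)+T[:,:2].min(0))/2;out.update(handle_top=t,r=np.linalg.norm(t-cen),ang=np.degrees(np.arctan2(*(t-cen)[::-1])),zmax=B[:,2].max(),ext=np.ptp(T[:,:2],axis=0))
    return out
E
python3 - <<'E'
from h import *
for n in("scene","top"):
    c=pickle.load(open(n+'0.pkl','rb'));print(n,{k:np.round(v,4).tolist() for k,v in measure(c).items()})
    h=cv2.cvtColor(c['pixels'],cv2.COLOR_RGB2HSV)
    for nm,m in dict(can=(h[...,0]<15)&(h[...,1]>150),jar=(h[...,0]>100)&(h[...,0]<125)&(h[...,1]>150)).items():
        P,_,_=points(c,m.astype(np.uint8));k=(np.hypot(P[:,0]-.45,P[:,1])<.3)&(P[:,2]>.05)&(P[:,2]<.2)
        print(nm,np.round(np.median(P[k],0),3) if k.any() else None)
    print('cantop', np.round(ray(c,(324,275) if n=='top' else (245,162),.17),3),'jar',np.round(ray(c,(241,290),.1),3))
E
```

```text
scene {'hub': [0.5691, 0.0057], 'R': 0.0697, 'n': 1479, 'rimz': 0.2572, 'nB': 390, 'nT': 96, 'handle_top': [0.6305, 0.0426], 'r': 0.0716, 'ang': 30.9673, 'zmax': 0.3237, 'ext': [0.0183, 0.0215]}
can [ 0.468 -0.113  0.114]
jar [0.424 0.065 0.1  ]
cantop [ 0.444 -0.119  0.17 ] jar [ 0.703 -0.081  0.1  ]
top {'hub': [0.5666, 0.0048], 'R': 0.069, 'n': 1616, 'rimz': 0.2569, 'nB': 190, 'nT': 82, 'handle_top': [0.626, 0.0431], 'r': 0.0707, 'ang': 32.8044, 'zmax': 0.3234, 'ext': [0.0202, 0.0208]}
can [ 0.45  -0.092  0.139]
jar [0.424 0.052 0.099]
cantop [ 0.442 -0.12   0.17 ] jar [0.423 0.052 0.1  ]
```

```bash
python3 -m creep '{"translation":[[0,0,100],[0,0,150],[0,0,190],[40,-40,190],[60,-70,190]],"yaw":[0,0,0,0,0],"gripper":[255,255,255,255,255]}' 10
python3 -m creep '{"translation":[[130,-150,0],[130,-150,0],[130,-150,0],[130,-150,0],[130,-150,0]],"yaw":[0,0,0,0,0],"gripper":[255,255,255,255,255]}'
python3 -m creep '{"translation":[[130,-150,0],[130,-150,0],[130,-150,0],[130,-150,0],[130,-150,0]],"yaw":[0,0,0,0,0],"gripper":[255,255,255,255,255]}'
python3 -c "
from station import ctrl
o=ctrl.get_obs();print(o['time_s'],o['ee_pos'],o['eef_rot'],o['qpos'],o['grip_width'])"
```

```text
time_s: 0.52
ee_pos: [0.2572, 0.4582, 0.4028]
eef_rot: [3.14, 0.0, 2.743]
force: [1.0, -0.0, -0.2]
grip_width: 0.0642
time_s: 0.93
ee_pos: [0.3885, 0.3058, 0.4027]
eef_rot: [3.14, 0.0, 2.742]
force: [-0.2, 0.4, 0.7]
grip_width: 0.0307
time_s: 1.35
ee_pos: [0.5198, 0.1534, 0.4024]
eef_rot: [3.14, -0.0, 2.741]
force: [-0.2, 0.8, 0.5]
grip_width: 0.0005
1.35 [0.51978802 0.15339709 0.40237894] [ 3.1403773e+00 -5.8095271e-05  2.7409799e+00] [ 2.18907380e-01  2.17530331e-01  1.22069520e+00  1.03219079e-03
  1.70270866e+00 -9.51140060e-01] 0.0005143647825269079
```

```bash
python3 -m creep '{"translation":[[130,-145,0],[130,-145,0],[130,-145,0],[130,-145,0],[130,-145,0]],"yaw":[0,0,0,0,0],"gripper":[255,255,255,255,255]}' 
python3 -m creep '{"translation":[[0,0,-25],[0,0,-50],[0,0,-75],[0,0,-95],[0,0,-105]],"yaw":[0,0,0,0,0],"gripper":[255,255,255,255,255]}'
python3 - <<'E'
from station import ctrl
from h import *
for n in("scene","top"):
    c=ctrl.camera(n);cv2.imwrite(f'pics/{n}1.png',c['pixels'][:,:,::-1])
a=[cv2.imread(f'pics/{n}1.png')[80:300,150:430] for n in("scene","top")]
cv2.imwrite('pics/both1.png',cv2.resize(np.hstack(a),None,fx=1.4,fy=1.4))
E
```

```text
time_s: 1.77
ee_pos: [0.6512, 0.0056, 0.4013]
eef_rot: [3.141, -0.001, 2.74]
force: [-0.5, 0.1, -0.0]
grip_width: 0.0003
time_s: 2.18
ee_pos: [0.6505, 0.0055, 0.2929]
eef_rot: [-3.141, -0.005, 2.739]
force: [1.1, -0.5, -0.8]
grip_width: 0.0003
```

View pics/both1.png

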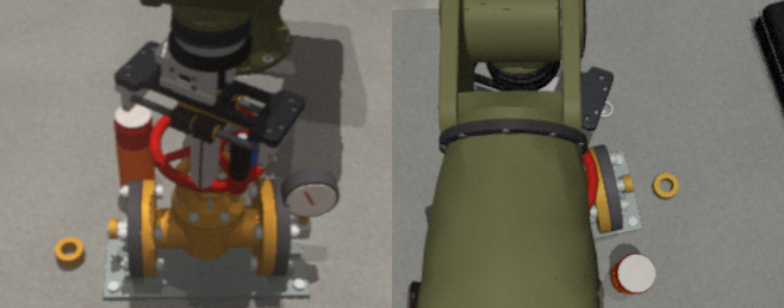

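The left crop shows the closed fingers standing about 40 px left of the handle (≈(240,160)) inside the wheel's rim region, clear of it; the top view is blocked by the arm.

```bash
cat > plan.py <<'E'
import sys
from h import *
from station import ctrl
hub=np.array([568.,5.]);yaw=2.741
def d(phi):  # centre distance at touch of 16x25 box and r12 circle along direction phi (box frame)
    f=lambda s:np.linalg.norm(np.maximum(np.abs(s*np.array([np.cos(phi),np.sin(phi)]))-[8,12.5],0))-12
    from scipy.optimize import brentq
    return brentq(f,13,40)
def P(th):
    a=np.radians(th);t=np.array([-np.sin(a),np.cos(a)])
    return hub+70*np.array([np.cos(a),np.sin(a)])-d(a+np.pi/2-yaw)*t
if __name__=='__main__':
    step,groups,end=float(sys.argv[1]),int(sys.argv[2]),float(sys.argv[3])
    p=ctrl.get_obs()['ee_pos'][:2]*1e3;ths=np.arange(-10,500,.1);ths=ths[ths<=end]
    turn=float(sys.argv[4]) # rough expected handle angle
    c=ths[np.abs(ths-turn)<60];th=c[np.argmin([np.linalg.norm(P(x)-p) for x in c])]
    print('pos',p,'touch angle',th,'miss',np.linalg.norm(P(th)-p))
    for g in range(groups):
        q=[min(th+step*(i+1),end) for i in range(5)]
        print(round(q[-1],1),[np.round(P(x)-p,0).astype(int).tolist()+[0] for x in q]);p=P(q[-1]);th=q[-1]
E
python3 plan.py 4.2 4 400 20
```

```text
pos [650.78400466   5.57329838] touch angle 20.79999999999989 miss 8.04035807874592
41.8 [[-9, 6, 0], [-10, 12, 0], [-11, 18, 0], [-13, 24, 0], [-16, 30, 0]]
62.8 [[-3, 5, 0], [-6, 10, 0], [-10, 15, 0], [-13, 19, 0], [-17, 23, 0]]
83.8 [[-4, 4, 0], [-8, 7, 0], [-13, 10, 0], [-17, 12, 0], [-22, 14, 0]]
104.8 [[-4, 2, 0], [-9, 3, 0], [-13, 5, 0], [-18, 6, 0], [-22, 7, 0]]
```

```bash
python3 -m creep '{"translation":[[-4,4,2],[-8,9,2],[-11,14,2],[-13,19,2],[-15,24,2]],"yaw":[0,0,0,0,0],"gripper":[255,255,255,255,255]}'
python3 -m creep '{"translation":[[-3,5,0],[-6,10,0],[-9,15,0],[-12,19,0],[-16,23,0]],"yaw":[0,0,0,0,0],"gripper":[255,255,255,255,255]}'
python3 plan.py 4.5 4 400 60
```

```text
time_s: 2.7
ee_pos: [0.6362, 0.0298, 0.2981]
eef_rot: [3.141, -0.0, 2.739]
force: [6.1, -4.3, 2.3]
grip_width: 0.0004
time_s: 3.12
ee_pos: [0.6206, 0.053, 0.2988]
eef_rot: [3.141, 0.003, 2.739]
force: [7.3, -3.8, -1.2]
grip_width: 0.0006
pos [620.60882566  53.02107677] touch angle 58.49999999999976 miss 1.6331501074385188
81.0 [[-3, 5, 0], [-7, 9, 0], [-12, 12, 0], [-17, 15, 0], [-21, 18, 0]]
103.5 [[-5, 2, 0], [-10, 4, 0], [-14, 6, 0], [-19, 7, 0], [-24, 8, 0]]
126.0 [[-5, 1, 0], [-10, 1, 0], [-16, 1, 0], [-21, 0, 0], [-27, -1, 0]]
148.5 [[-6, -2, 0], [-11, -4, 0], [-17, -7, 0], [-22, -11, 0], [-27, -15, 0]]
```

```bash
python3 -m creep '{"translation":[[-3,5,0],[-7,9,0],[-12,12,0],[-17,15,0],[-21,18,0]],"yaw":[0,0,0,0,0],"gripper":[255,255,255,255,255]}'
python3 -m creep '{"translation":[[-5,2,0],[-10,4,0],[-14,6,0],[-19,7,0],[-24,8,0]],"yaw":[0,0,0,0,0],"gripper":[255,255,255,255,255]}'
python3 -m creep '{"translation":[[-5,1,0],[-10,1,0],[-16,1,0],[-21,0,0],[-27,-1,0]],"yaw":[0,0,0,0,0],"gripper":[255,255,255,255,255]}'
python3 plan.py 4.5 4 400 126
```

```text
time_s: 3.53
ee_pos: [0.5997, 0.0712, 0.2992]
eef_rot: [3.141, 0.005, 2.739]
force: [6.9, -4.2, -4.3]
grip_width: 0.0004
time_s: 3.95
ee_pos: [0.576, 0.0794, 0.2995]
eef_rot: [3.14, 0.007, 2.739]
force: [8.1, -2.0, -4.3]
grip_width: 0.0004
time_s: 4.37
ee_pos: [0.549, 0.0792, 0.2999]
eef_rot: [3.139, 0.009, 2.74]
force: [5.2, 4.6, -4.2]
grip_width: 0.0004
pos [549.03828822  79.24686786] touch angle 125.29999999999953 miss 1.6617678563776879
147.8 [[-5, -3, 0], [-11, -6, 0], [-17, -9, 0], [-22, -12, 0], [-27, -16, 0]]
170.3 [[-5, -4, 0], [-9, -8, 0], [-12, -13, 0], [-16, -17, 0], [-19, -22, 0]]
192.8 [[-3, -5, 0], [-5, -9, 0], [-7, -15, 0], [-8, -20, 0], [-9, -26, 0]]
215.3 [[-1, -6, 0], [0, -12, 0], [0, -19, 0], [1, -25, 0], [3, -32, 0]]
```

```bash
python3 -m creep '{"translation":[[-5,-3,0],[-11,-6,0],[-17,-9,0],[-22,-12,0],[-27,-16,0]],"yaw":[0,0,0,0,0],"gripper":[255,255,255,255,255]}'
python3 -m creep '{"translation":[[-5,-4,0],[-9,-8,0],[-12,-13,0],[-16,-17,0],[-19,-22,0]],"yaw":[0,0,0,0,0],"gripper":[255,255,255,255,255]}'
python3 -m creep '{"translation":[[-3,-5,0],[-5,-9,0],[-7,-15,0],[-8,-20,0],[-9,-26,0]],"yaw":[0,0,0,0,0],"gripper":[255,255,255,255,255]}'
python3 plan.py 4.5 4 400 192
python3 - <<'E'
from station import ctrl
from h import *
c=ctrl.camera('scene');print(measure(c));cv2.imwrite('pics/s2.png',cv2.resize(c['pixels'][100:320,180:440,::-1],None,fx=2,fy=2))
E
```

```text
time_s: 4.78
ee_pos: [0.5217, 0.0646, 0.3002]
eef_rot: [3.137, 0.009, 2.741]
force: [2.7, 5.9, -4.6]
grip_width: 0.0006
time_s: 5.2
ee_pos: [0.5024, 0.0438, 0.3005]
eef_rot: [3.135, 0.009, 2.742]
force: [4.0, 7.0, -3.6]
grip_width: 0.0006
time_s: 5.62
ee_pos: [0.493, 0.019, 0.3008]
eef_rot: [3.133, 0.009, 2.744]
force: [1.0, 8.4, -3.4]
grip_width: 0.0005
pos [493.03534697  18.97625604] touch angle 190.3999999999993 miss 1.2879975340973129
212.9 [[0, -6, 0], [0, -12, 0], [1, -19, 0], [1, -25, 0], [3, -32, 0]]
235.4 [[2, -6, 0], [5, -13, 0], [8, -18, 0], [12, -23, 0], [15, -28, 0]]
257.9 [[4, -4, 0], [8, -8, 0], [13, -12, 0], [17, -15, 0], [22, -18, 0]]
280.4 [[5, -2, 0], [10, -5, 0], [14, -6, 0], [19, -8, 0], [24, -9, 0]]
{'hub': array([0.56916136, 0.00539241]), 'R': np.float64(0.0692064412803307), 'n': np.int64(1487), 'rimz': np.float64(0.25704990505269437), 'nB': 473, 'nT': 123, 'handle_top': array([0.50035259, 0.00727339]), 'r': np.float64(0.06883447407173017), 'ang': np.float64(178.43413220862448), 'zmax': np.float64(0.3296593267867065), 'ext': array([0.02096159, 0.05147127])}
```

View pics/s2.png

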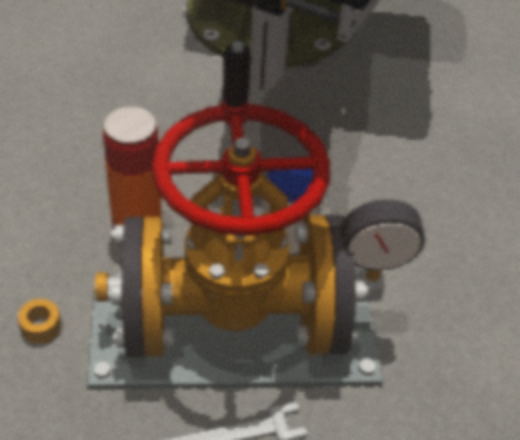

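The handle is now on the far (robot) side at (237,75) in the crop, with the fingers behind it. The can, bush and spanner are in place.

```bash
python3 -m creep '{"translation":[[0,-6,0],[0,-12,0],[1,-18,0],[2,-24,0],[3,-30,0]],"yaw":[0,0,0,0,0],"gripper":[255,255,255,255,255]}'
python3 -m creep '{"translation":[[2,-6,0],[5,-12,0],[8,-18,0],[12,-23,0],[15,-28,0]],"yaw":[0,0,0,0,0],"gripper":[255,255,255,255,255]}'
python3 -m creep '{"translation":[[4,-4,0],[8,-8,0],[13,-12,0],[17,-15,0],[22,-18,0]],"yaw":[0,0,0,0,0],"gripper":[255,255,255,255,255]}'
python3 plan.py 4.5 4 392 255
```

```text
time_s: 6.08
ee_pos: [0.4953, -0.011, 0.301]
eef_rot: [3.132, 0.008, 2.744]
force: [-6.0, 6.0, -1.7]
grip_width: 0.0007
time_s: 6.5
ee_pos: [0.5096, -0.0384, 0.301]
eef_rot: [3.133, 0.005, 2.745]
force: [-6.0, 3.7, -2.4]
grip_width: 0.0004
time_s: 6.92
ee_pos: [0.531, -0.0557, 0.3011]
eef_rot: [3.133, 0.003, 2.745]
force: [-6.4, 4.1, -1.6]
grip_width: 0.0006
pos [530.97388269 -55.69517798] touch angle 254.69999999999908 miss 1.753295259557124
277.2 [[4, -4, 0], [9, -7, 0], [13, -9, 0], [18, -10, 0], [23, -12, 0]]
299.7 [[5, -1, 0], [10, -2, 0], [15, -2, 0], [20, -2, 0], [26, -2, 0]]
322.2 [[6, 1, 0], [11, 3, 0], [17, 5, 0], [23, 8, 0], [28, 11, 0]]
344.7 [[5, 4, 0], [10, 8, 0], [14, 12, 0], [18, 16, 0], [21, 21, 0]]
```

```bash
python3 -m creep '{"translation":[[4,-4,0],[9,-7,0],[13,-9,0],[18,-10,0],[23,-12,0]],"yaw":[0,0,0,0,0],"gripper":[255,255,255,255,255]}'
python3 -m creep '{"translation":[[5,-1,0],[10,-2,0],[15,-2,0],[20,-2,0],[26,-2,0]],"yaw":[0,0,0,0,0],"gripper":[255,255,255,255,255]}'
python3 -m creep '{"translation":[[6,1,0],[11,3,0],[17,5,0],[23,8,0],[28,11,0]],"yaw":[0,0,0,0,0],"gripper":[255,255,255,255,255]}'
python3 plan.py 4.5 4 392 320
```

```text
time_s: 7.33
ee_pos: [0.5533, -0.0668, 0.3011]
eef_rot: [3.133, 0.0, 2.746]
force: [-8.3, 3.0, -0.6]
grip_width: 0.0001
time_s: 7.75
ee_pos: [0.5787, -0.0686, 0.3012]
eef_rot: [3.134, -0.001, 2.746]
force: [-5.5, -3.3, -1.3]
grip_width: 0.0002
time_s: 8.17
ee_pos: [0.6065, -0.058, 0.3013]
eef_rot: [3.136, -0.001, 2.745]
force: [-4.0, -6.6, -3.0]
grip_width: 0.0
pos [606.52634472 -58.02960303] touch angle 321.39999999999884 miss 0.6090488624959782
343.9 [[5, 3, 0], [10, 7, 0], [14, 11, 0], [18, 15, 0], [22, 20, 0]]
366.4 [[3, 5, 0], [6, 9, 0], [8, 14, 0], [10, 19, 0], [12, 24, 0]]
388.9 [[1, 6, 0], [2, 12, 0], [2, 18, 0], [2, 24, 0], [1, 31, 0]]
392.0 [[-1, 5, 0], [-1, 5, 0], [-1, 5, 0], [-1, 5, 0], [-1, 5, 0]]
```

```bash
python3 -m creep '{"translation":[[5,3,0],[10,7,0],[14,11,0],[18,15,0],[22,20,0]],"yaw":[0,0,0,0,0],"gripper":[255,255,255,255,255]}'
python3 -m creep '{"translation":[[3,5,0],[6,9,0],[8,14,0],[10,19,0],[12,24,0]],"yaw":[0,0,0,0,0],"gripper":[255,255,255,255,255]}'
python3 -m creep '{"translation":[[1,5,0],[2,11,0],[2,16,0],[2,20,0],[2,20,0]],"yaw":[0,0,0,0,0],"gripper":[255,255,255,255,255]}'
python3 plan.py 3 2 392 380
cat > chk.py <<'E'
import sys
from station import ctrl
from h import *
c0=pickle.load(open('scene0.pkl','rb'));c=ctrl.camera('scene')
pickle.dump(c,open('s_%s.pkl'%sys.argv[1],'wb'))
a=[cv2.resize(x['pixels'][140:260,230:400,::-1],None,fx=2.3,fy=2.3) for x in(c0,c)]
cv2.imwrite('pics/%s.png'%sys.argv[1],np.hstack(a));print(measure(c))
E
python3 chk.py s3
```

```text
time_s: 8.58
ee_pos: [0.6283, -0.0385, 0.3013]
eef_rot: [3.139, -0.002, 2.744]
force: [-3.5, -6.6, -3.3]
grip_width: 0.0002
time_s: 9.0
ee_pos: [0.6401, -0.015, 0.3014]
eef_rot: [3.141, -0.001, 2.743]
force: [-0.6, -7.5, -3.1]
grip_width: 0.0005
time_s: 9.42
ee_pos: [0.6422, 0.0054, 0.3016]
eef_rot: [-3.142, -0.0, 2.743]
force: [2.0, -2.9, -3.0]
grip_width: 0.0004
pos [642.23979926   5.35334804] touch angle 380.7999999999986 miss 0.5069067675587676
392.0 [[0, 4, 0], [0, 9, 0], [-1, 13, 0], [-2, 16, 0], [-2, 16, 0]]
392.0 [[0, 0, 0], [0, 0, 0], [0, 0, 0], [0, 0, 0], [0, 0, 0]]
{'hub': array([0.57060755, 0.00591468]), 'R': np.float64(0.06936127018185619), 'n': np.int64(893), 'rimz': np.float64(0.2571673323774612), 'nB': 474, 'nT': 124, 'handle_top': array([0.63970586, 0.02041327]), 'r': np.float64(0.07060301380288364), 'ang': np.float64(11.85020677664486), 'zmax': np.float64(0.3295396729560248), 'ext': array([0.0286088 , 0.03989499])}
```

View pics/s3.png

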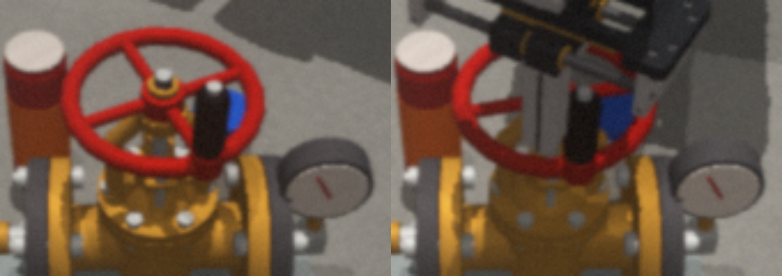

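The handle now stands at (193,93) against (211,88) at the start, so it is about 11° short, which agrees with the contact model. I'll push the remaining ~14 mm and then back off.

```bash
python3 -m creep '{"translation":[[0,4,0],[0,8,0],[-1,12,0],[-2,15,0],[-2,15,0]],"yaw":[0,0,0,0,0],"gripper":[255,255,255,255,255]}'
python3 plan.py 3 1 395 390
python3 -m creep '{"translation":[[4,-5,0],[8,-10,0],[10,-16,0],[10,-16,0],[10,-16,0]],"yaw":[0,0,0,0,0],"gripper":[255,255,255,255,255]}'
python3 - <<'E'
from station import ctrl
from h import *
c0=pickle.load(open('scene0.pkl','rb'));c=ctrl.camera('scene')
def hm(c): # handle black blob by depth height, width-limited
    B,u,v=points(c,(c['pixels'].max(2)<70).astype(np.uint8));k=(B[:,2]>.275)&(B[:,2]<.328)&(np.hypot(B[:,0]-.63,B[:,1]-.043)<.03)
    return k.sum(),np.round(np.median(B[k],0),4),u[k].mean(),v[k].mean()
print(hm(c0),hm(c))
E
python3 chk.py s4
```

```text
time_s: 9.88
ee_pos: [0.6404, 0.0206, 0.3017]
eef_rot: [3.142, 0.001, 2.743]
force: [5.4, -2.8, -3.4]
grip_width: 0.0002
pos [640.41199274  20.58523547] touch angle 391.39999999999856 miss 0.07826366550784707
395.0 [[-1, 4, 0], [-2, 5, 0], [-2, 5, 0], [-2, 5, 0], [-2, 5, 0]]
time_s: 10.3
ee_pos: [0.6505, 0.0041, 0.3016]
eef_rot: [3.142, 0.001, 2.742]
force: [-0.5, -0.7, -0.7]
grip_width: 0.0002
(np.int64(360), array([0.6361, 0.0428, 0.3049]), np.float64(321.0), np.float64(191.99166666666667)) (np.int64(377), array([0.6364, 0.0409, 0.3047]), np.float64(319.7851458885942), np.float64(192.10610079575596))
{'hub': array([0.56977241, 0.00661782]), 'R': np.float64(0.07027728805365545), 'n': np.int64(813), 'rimz': np.float64(0.2570117029866511), 'nB': 468, 'nT': 114, 'handle_top': array([0.64238246, 0.02592405]), 'r': np.float64(0.07513288444892886), 'ang': np.float64(14.8898217833044), 'zmax': np.float64(0.32954522003590375), 'ext': array([0.03792093, 0.05232464])}
```

View pics/s4.png

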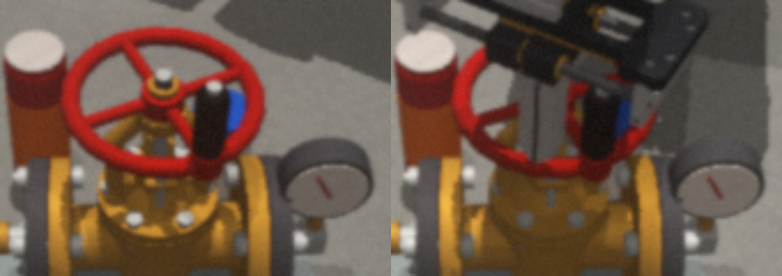

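The handle is at (209,90) against (211,88) at the start, about 2 mm short and well inside 12 mm. I'll lift straight up, move clear and check from both cameras.

```bash
python3 -m creep '{"translation":[[0,0,25],[0,0,55],[0,0,85],[0,0,105],[0,0,105]],"yaw":[0,0,0,0,0],"gripper":[255,255,255,255,255]}'
python3 -m creep '{"translation":[[-130,150,0],[-130,150,0],[-130,150,0],[-130,150,0],[-130,150,0]],"yaw":[0,0,0,0,0],"gripper":[255,255,255,255,255]}'
python3 -m creep '{"translation":[[-130,150,0],[-130,150,0],[-130,150,0],[-130,150,0],[-130,150,0]],"yaw":[0,0,0,0,0],"gripper":[255,255,255,255,255]}'
python3 -m creep '{"translation":[[-90,100,0],[-90,100,0],[-90,100,0],[-90,100,0],[-90,100,0]],"yaw":[0,0,0,0,0],"gripper":[255,255,255,255,255]}'
python3 - <<'E'
from station import ctrl
from h import *
for n in("scene","top"):
    c0=pickle.load(open(n+'0.pkl','rb'));c=ctrl.camera(n);a,b=measure(c0),measure(c)
    print(n,a['handle_top'],b['handle_top'],a['ang'],b['ang'])
    if n=="top": cv2.imwrite('pics/end.png',np.hstack([x['pixels'][120:330,150:400,::-1] for x in(c0,c)]))
E
```

```text
time_s: 10.82
ee_pos: [0.6504, 0.0048, 0.4118]
eef_rot: [3.139, 0.008, 2.743]
force: [0.0, 1.2, 0.1]
grip_width: 0.0005
time_s: 11.23
ee_pos: [0.5182, 0.1567, 0.4114]
eef_rot: [3.139, 0.007, 2.744]
force: [0.9, 0.5, -0.7]
grip_width: 0.0005
time_s: 11.65
ee_pos: [0.3859, 0.3082, 0.4107]
eef_rot: [3.139, 0.007, 2.745]
force: [-0.0, -0.0, 0.1]
grip_width: -0.0
time_s: 12.07
ee_pos: [0.2937, 0.4098, 0.4098]
eef_rot: [3.14, 0.006, 2.749]
force: [-0.1, 0.1, 0.0]
grip_width: 0.0006
scene [0.63050347 0.04255637] [0.63161432 0.04123108] 30.967346377017147 29.590667852240358
top [0.62598714 0.04313353] [0.62676671 0.04082389] 32.80443037132778 30.839105251312265
```

View pics/end.png

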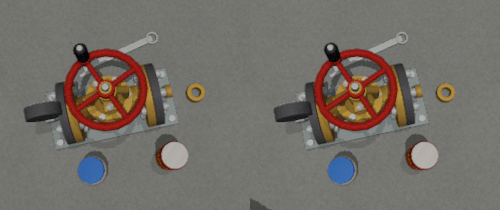

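The before and after top views match: the handle is at (82,50) and (332-250,50), and the can, jar, spanner and bush haven't moved.

```bash
python3 -c "
from station import ctrl
print(ctrl.hand_in())"
```

```text
the job is handed in; nothing more can be done
None
```

I pushed the handle once round anticlockwise with the closed fingertips, then lifted clear, backed away and handed the job in at about 12 s. The hand-in gave no verdict.

- **Handle:** both cameras put it 1.4–2° (about 2 mm) short of where it began, against the 12 mm allowed. The wheel's angle was not read directly. The full turn follows from tracking the handle all the way round.
- **Force:** the wrist readings at the end of each call were about 9 N or less while pushing. I had no reading between those points, nor of the finger contact itself.
- **Loose things:** the can, jar, spanner and bush look unmoved in the before and after top views. I compared these by eye and did not measure them.
- **Checks that disagreed:** while the fingers stood beside the handle, the automatic handle measurement was thrown off. For example, it read about 15° when the handle was at about 30°. I relied on the contact geometry and the pictures there, and the clear views at the end agreed with them.

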